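# Shut the vial chamber and hold its clamp lever at the fourth click

## Robot

A 6-joint arm with a two-finger parallel gripper is mounted at the origin on the work surface. World frame = base frame: x ahead of the robot, y to its left, z up, the work surface at z = 0. Lengths are in m, angles in rad, forces in N, time in s.
With the tool pointing down it reaches from about 0.275 to 0.825 m from the base axis. Payload 4.9 kg.
Tool frame: the origin (TCP) lies midway between the tips of the shut fingers; the grasp point (between the pads) lies 19 mm behind it (ctrl.grasp_offset is the distance from the TCP to the grasp point, in m); z points along the fingers, y is the direction in which the jaws open and shut (so a half turn about z gives the same grasp; the last joint's range is limited). The gripper opens to 85 mm and grips with 20 to 120 N. Pads are 22 mm wide; open, the fingers measure 114 mm over their backs; the gripper's body (76 mm by 85 mm) begins 54 mm behind the grasp point. The pads swing forward as they close: fully open they stand 13 mm farther back than shut.
Start: joints at [-1.461, 0.326, -0.193, 1.052, 0, 1.437], TCP at [0.133, -0.534, 0.231] pointing down, gripper open.
Joint ranges: [-2.65, 2.65], [-0.97, 1.79], [-1.3, 1.35], [-1.93, 2.1], [-1.47, 1.37], [-3.14, 3.14]. Speed limits (rad/s): [2.57, 2.57, 3.14, 3.14, 3.14, 3.14].

## Interface

Orientations are given as a unit quaternion [w, x, y, z].
In Python, from cell import sense, viewer, ticket, ctrl gives the robot as it stands.
- The arm moves only by the shell command python3 -m pendant 'ROWS' [OPENING]. ROWS is JSON, a list of rows, each a list of 2 entries, a list of its own where there are three numbers: the shift along the tool's x, y, z scaled (see below), then the turn, a rotation vector about the tool's x, y, z scaled (see below). In form: [[[tx, ty, tz], [ax, ay, az]], ...]. A call has 1 to 10 rows; each row is the pose to reach, as a shift and turn from the pose commanded when the call began, along the tool's axes at that moment, turning the shorter way round; what a row does not reach only later rows make up. The controller multiplies each number of a shift by 0.5 m and each number of a turn by 360 degrees. A row lasts 1/8 s, in which the tool goes at most 62.5 mm and 10.7 degrees, less where a joint would pass 70% of its speed; a pose out of reach is approached as far as the arm can. A call with a number of a shift or a turn outside -1 to 1 is refused whole. A call with a gripper value outside its range is refused whole. OPENING is the opening, from -1 (shut) to 1 (fully open), so that 0 is half open, set as the call begins (- or left out, the last holds). The fingers move at their own pace and stop on an object; the grip force is fixed at half the most. Time passes only in rows, so rows that repeat a pose let the fingers close. It gives the time, the measured TCP pose, the force and the opening at its end, in the units of the state.
- sense(): the state, without advancing time (a new reading comes with each control period).
- viewer.snapshot(name): name is "scene" or "side" or "wrist"; returns (picture, depth): 400x640x3 uint8, red, green, blue; 400x640 float32, m along the optical axis (not along the pixel's ray), 0 where there is no reading.
- viewer.camera_info(name): a dict with "K" (3x3 intrinsics, pixels), "camera_from_world" (4x4, takes a point from world to camera coordinates); the wrist camera has in their place "hand_eye" (4x4, takes a point from camera to tool coordinates, whose origin is the TCP and whose axes are the flange's). Camera axes: x right, y down, z forward; pixel columns grow to the right and rows downward; lengths in m; the calibration is good to about 2 mm. A picture is of the moment at which its call begins: read the wrist's pose just before it. camera_info takes no time and is no camera call.
- ticket.hand_in(): hands the job in, once; it reports no verdict.
The state is a dict: "time": time; "joint_pos": joint angles; "joint_velocities": joint speeds; "joint_efforts": joint torques, N m; "tool_pos": TCP position; "tcp_rot": TCP orientation; "contact_force": force on the tool from outside, world axes, zero at the start; "torque": the same for the moment, N m; "gripper_width": finger opening in m.
Only numpy, scipy, OpenCV 4.12 (cv2) and the standard library are available. Lean on these libraries where they do the work, as an engineer would, in place of code of your own. Each camera call takes 0.05 s, during which the arm holds its last target.

## Task

The vial rack is loaded: swing the chamber's lid fully shut first, while the clamp lever is still at its rest. Then take the lever by its red post and bring it round exactly four clicks from rest, never on to a fifth, and finish still holding it at the fourth click, because it springs back when let go. Leave the amber bottle, the jar and the carton where they stand.

Things in the scene. Friction and masses are not known exactly. Their poses are not given: they have to be found in the camera images.
- chamber: Fixed unit, yaw within 0.22 rad of 0. Origin on the table under the middle of a white open box 150 (x) x 160 (y) mm, rim 70 mm up, vials inside below the rim; x axis to the hinge side, y left, z up. Base plate 12 mm thick spans x -97 to 87, y -200 to 95 mm. At -y beside the box: grey round lever housing, 100 mm across, top 78 mm up.
- lid_hinge (a point): Middle of the lid's hinge line, which runs along the chamber's y: in the chamber's frame at x +75, y 0, z +70 mm; axes as the chamber's. The stiff hinge keeps the lid wherever it is left; 2 to 5 N on the lid's outer (upper) face near its free edge swings it down.
- lid (a joint): Angle of the grey lid, rad: 0 fully shut, growing as it opens upward about the hinge line (1.4 at most); starts at 0.7 to 1.1. Flat plate 8 mm thick, 160 mm wide, its underside level with the hinge line when shut; it reaches 150 mm from the hinge line towards the chamber's -x when shut.
- lid_tab (a point): Middle of the black tab (50 mm wide, 22 mm long) on the lid's free edge: 159 mm from the hinge line, level with the lid's outer face. Axes turn with the lid: z normal to the outer face, x towards the hinge.
- hub (a point): Point on the lever's vertical turning axis, 80 mm above the table: in the chamber's frame at x 0, y -140, z +80 mm; axes as the chamber's. At rest the lever arm points from here 215 degrees counter-clockwise from the chamber's x (towards -x and -y). An orange clamp dog, 85 mm long, top 93 mm up, points the other way and swings over the lid's edge.
- lever (a joint): Lever angle, rad: 0 at the rest stop (start), growing counter-clockwise from above, 1.466 at most. One click is 0.2094 rad (23 mm of the post's path). At the post a return spring pushes back with 6 N at rest, rising evenly to 8.3 N at the fourth click; the clicks add up to 5.4 N in each click's first half and take it off in the second. End within a third of a click.
- post_mid (a point): Centre, half-way up (117 mm above the table), of the red upright round post on the end of the lever arm: 18 mm diameter, 50 mm tall, its foot level with the arm's top, 92 mm above the table. It moves on a level circle of 110 mm radius about the hub axis. Axes: z up, x away from the hub.
- reagent: Bystander: amber bottle 66 mm diameter, 160 mm tall, origin under its foot. Stands to the left (+y) of the chamber.
- jar: Bystander: jar with blue cap, 50 mm diameter, 70 mm tall, origin under its foot. Stands to the left (+y) of the chamber.
- carton: Bystander: cardboard carton 60 x 80 x 40 mm, origin under its middle. Lies beyond (+x) the lever housing.

How it is judged:
On the way, in this order (a step that is already met when the one before it is completed fails the run):
1. the lid is shut while the lever is still at rest (value of joint lid below 0.04 rad and value of joint lever below 0.063 rad), for 0.2 s.
2. with the lid shut, the lever is held at the fourth click (value of joint lid below 0.04 rad and value of joint lever between 0.764 and 0.911 rad), for 0.3 s.
At the end, for the whole second after the job is handed in: The lid is shut (under 0.04 rad), the lever stands still within 0.35 click (0.073 rad) of the fourth click (0.838 rad), and the fingers are still on the red post (lever_c4) with more than 1 N (all of step 2 and velocity of joint lever between -0.15 and 0.15 rad/s and contact force between the fingers and lever_c4 above 1 N); the arm keeps its last pose, push and grip.
It fails at once if the lever is taken on towards a fifth click (past 4.7 clicks) (value of joint lever above 0.984 rad).
It fails at once if the amber bottle is shoved more than 20 mm or tipped (distance of reagent from where it was at the start of the episode above 0.02 m or angle between reagent's own z axis and vertical above 0.3 rad).
It fails at once if the jar is shoved more than 20 mm or tipped (distance of jar from where it was at the start of the episode above 0.02 m or angle between jar's own z axis and vertical above 0.3 rad).
It fails at once if the carton is shoved more than 20 mm or tipped (distance of carton from where it was at the start of the episode above 0.02 m or angle between carton's own z axis and vertical above 0.3 rad).
It also fails if it takes over 64 s, if anything falls off the work surface, if the arm or the gripper's body presses on something with over 40 N, if the wrist force passes 120 N, or if a joint passes its speed limit or range.

## Working session

There is one attempt and no reset: what is moved stays moved. The work goes in short steps, Python scripts to look and compute and a shell command to move; the robot and the scene stay as the last step left them, time stands still between calls to the robot, and variables do not carry over. Pictures are saved under pics/ and viewed, and the job is handed in when it is done.

```bash
ls; mkdir -p pics
python3 - <<'E'
from cell import sense, viewer, ticket, ctrl
import cv2,numpy as np
s=sense();print({k:np.round(v,3).tolist() for k,v in s.items()}, ctrl.grasp_offset)
for n in ("scene","side"):
    p,d=viewer.snapshot(n);cv2.imwrite(f"pics/{n}0.png",p[:,:,::-1]);np.save(f"pics/{n}0.npy",d);np.save(f"pics/{n}0rgb.npy",p)
    i=viewer.camera_info(n);print(n,np.round(i["K"],2).tolist(),np.round(i["camera_from_world"],4).tolist())
print(viewer.camera_info("wrist"))
E
```

```text
pics
{'time': 0.0, 'joint_pos': [-1.461, 0.327, -0.194, 1.052, 0.0, 1.437], 'joint_velocities': [0.001, -0.0, -0.0, 0.002, 0.0, -0.001], 'joint_efforts': [0.0, -44.34, 26.244, 0.016, -0.0, 0.0], 'tool_pos': [0.133, -0.533, 0.23], 'tcp_rot': [-0.001, 0.993, 0.122, 0.0], 'contact_force': [1.124, -0.139, 1.088], 'torque': [-0.034, -0.005, -0.024], 'gripper_width': 0.085} 0.0187
scene [[372.54, 0.0, 320.45], [0.0, 372.54, 193.14], [0.0, 0.0, 1.0]] [[0.3498, 0.9365, -0.0235, -0.2655], [0.556, -0.2277, -0.7994, -0.239], [-0.754, 0.2666, -0.6004, 1.38], [0.0, 0.0, 0.0, 1.0]]
side [[451.09, 0.0, 318.27], [0.0, 451.09, 200.44], [0.0, 0.0, 1.0]] [[-0.8964, -0.443, -0.0127, 0.5747], [-0.2741, 0.5767, -0.7696, 0.2068], [0.3483, -0.6864, -0.6384, 0.7455], [0.0, 0.0, 0.0, 1.0]]
{'K': array([[285.46636793,   0.        , 322.15530155],
       [  0.        , 285.46636793, 199.24090385],
       [  0.        ,   0.        ,   1.        ]]), 'hand_eye': array([[ 5.90116961e-04, -9.46612769e-01, -3.22372326e-01,
         8.25819213e-02],
       [ 9.99998917e-01,  1.23857174e-04,  1.46684905e-03,
         2.80429575e-04],
       [-1.34860991e-03, -3.22372842e-01,  9.46611817e-01,
        -1.42577160e-01],
       [ 0.00000000e+00,  0.00000000e+00,  0.00000000e+00,
         1.00000000e+00]])}
```

View pics/scene0.png

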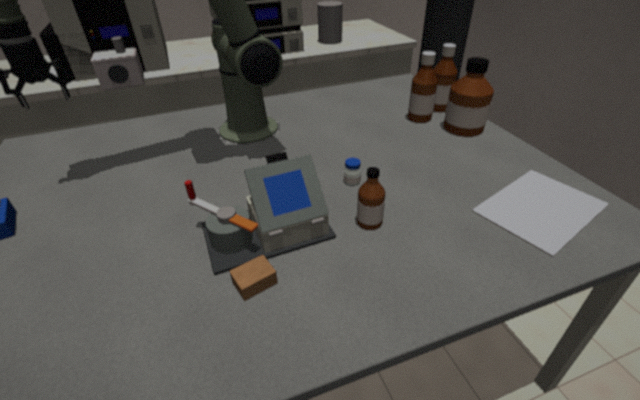

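View pics/side0.png

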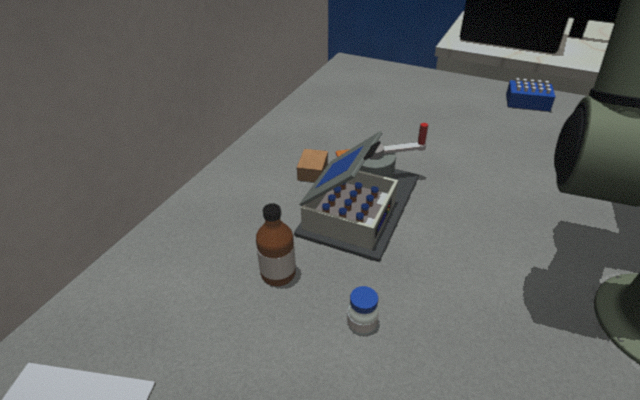

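```bash
cat > h.py <<'E'
import numpy as np,cv2
from cell import viewer
def load(n,t="0"): 
    i=viewer.camera_info(n);return np.load(f"pics/{n}{t}rgb.npy"),np.load(f"pics/{n}{t}.npy"),np.array(i["K"]),np.array(i["camera_from_world"])
def pts(mask,d,K,T):
    v,u=np.nonzero(mask&(d>0));z=d[v,u];c=np.c_[(u-K[0,2])*z/K[0,0],(v-K[1,2])*z/K[1,1],z]
    return (c-T[:3,3])@T[:3,:3]
def mask(p,h0,h1,s=100,v=50,box=None):
    h=cv2.cvtColor(p,cv2.COLOR_RGB2HSV);m=(h[...,0]>=h0)&(h[...,0]<=h1)&(h[...,1]>=s)&(h[...,2]>=v)
    if box: b=np.zeros_like(m);b[box[1]:box[3],box[0]:box[2]]=1;m&=b
    return m
def plane(P):
    for _ in range(4):
        c=P.mean(0);n=np.linalg.svd(P-c,full_matrices=False)[2][2];r=(P-c)@n;P=P[abs(r)<max(2.5*r.std(),1e-4)]
    return c,n*np.sign(n[2]),r.std()
E
python3 - <<'E'
from h import *
p,d,K,T=load("scene")
hs=cv2.cvtColor(p,cv2.COLOR_RGB2HSV);print(hs[190,190],hs[195,287],hs[222,240],hs[160,276],hs[190,262])
P=pts(mask(p,105,125,box=(240,150,330,240)),d,K,T);c,n,s=plane(P);print("lid",len(P),c,n,s,"theta",np.arctan2(np.hypot(n[0],n[1]),n[2]),"yaw",np.arctan2(n[1],n[0]))
for nm,b in(("scene",(175,170,205,205)),("side",(410,115,440,150))):
    p,d,K,T=load(nm);m=mask(p,0,8,120,40,b)|mask(p,172,180,120,40,b);P=pts(m,d,K,T);v,u=np.nonzero(m);print(nm,"post",m.sum(),u.mean(),v.mean(),u.min(),u.max(),v.min(),v.max(),np.median(P,0),P.min(0),P.max(0))
    R=T[:3,:3];o=-R.T@T[:3,3];r=R.T@np.array([(u.mean()-K[0,2])/K[0,0],(v.mean()-K[1,2])/K[1,1],1]);print("  ray z=.117",o+r*(.117-o[2])/r[2])
p,d,K,T=load("scene")
g=pts((hs[...,2]<45)&(np.indices(d.shape)[1]>200)&(np.indices(d.shape)[1]<340)&(np.indices(d.shape)[0]>215)&(np.indices(d.shape)[0]<275),d,K,T)
g=g[abs(g[:,2]-.012)<.006]
r=cv2.minAreaRect((g[:,:2]*1000).astype(np.float32));print("plate",len(g),r,cv2.boxPoints(r))
E
```

```text
[179 233  57] [109 192 117] [ 14 187 154] [83 41 25] [60  6 89]
lid 1520 [ 0.60177636 -0.01937563  0.12802946] [0.68946916 0.02700108 0.72381159] 0.0012912044549926764 theta 0.761485830744442 yaw 0.03914213262240127
scene post 116 189.6293103448276 188.9655172413793 185 194 180 198 [ 0.50009585 -0.22544986  0.12560622] [ 0.48311006 -0.23238136  0.09759434] [ 0.50436344 -0.21847031  0.14398611]
  ray z=.117 [ 0.48762758 -0.22630133  0.117     ]
side post 126 422.54761904761904 132.61904761904762 419 427 123 143 [ 0.49227464 -0.21731626  0.12333312] [ 0.48556351 -0.22981014  0.09537153] [ 0.5009011  -0.21271206  0.14254434]
  ray z=.117 [ 0.49443538 -0.22812678  0.117     ]
plate 318 ((576.84912109375, -74.33460998535156), (179.72097778320312, 289.225830078125), 2.0131614208221436) [[ 481.96396    67.03234 ]
 [ 492.12424  -222.01498 ]
 [ 671.73425  -215.70157 ]
 [ 661.574      73.345764]]
```

Run:
```python
import cv2
a=cv2.imread("pics/scene0.png")[130:310,160:340];cv2.imwrite("pics/sc_crop.png",cv2.resize(a,(600,600),interpolation=cv2.INTER_CUBIC))
```

```text
(no output)
```

View pics/sc_crop.png

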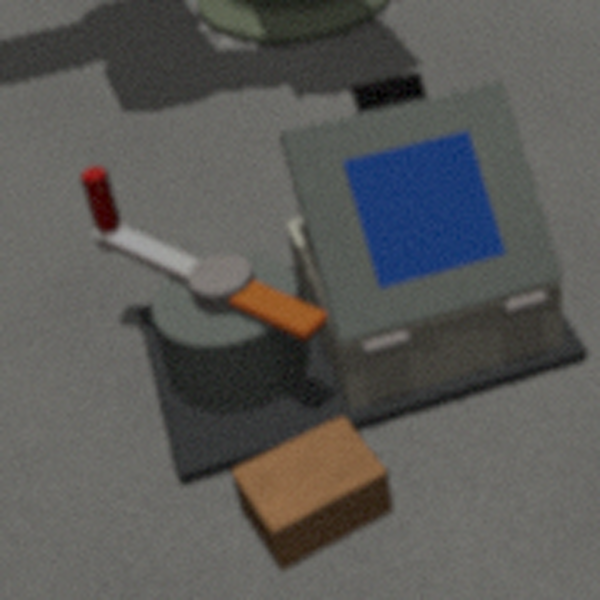

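```bash
cat > go.py <<'E'
import numpy as np,sys
from cell import sense
from scipy.spatial.transform import Rotation as R
def units(targets):  # each: x,y,z,yaw_deg of tool x, tool down; from measured pose
    s=sense();q=s["tcp_rot"];A=R.from_quat([q[1],q[2],q[3],q[0]]);p=np.array(s["tool_pos"])
    x=A.as_matrix()[:,0];print("now",p.round(4),"yaw",np.degrees(np.arctan2(x[1],x[0])).round(2),"F",np.round(s["contact_force"],2),"w",s["gripper_width"],"t",s["time"])
    for t in targets:
        a=np.radians(t[3]);M=np.array([[np.cos(a),np.sin(a),0],[np.sin(a),-np.cos(a),0],[0,0,-1]])
        print(t,(A.inv().apply(np.array(t[:3])-p)/.5).round(4).tolist(),((A.inv()*R.from_matrix(M)).as_rotvec()/(2*np.pi)).round(4).tolist())
E
python3 - <<'E'
from go import *
units([(.3,-.33,.27,37),(.557,-.019,.27,37),(.557,-.019,.20,37)])
E
```

```text
now [ 0.1327 -0.5332  0.2306] yaw 13.97 F [-0.54  0.26 -0.21] w 0.08530102599530504 t 0.1
(0.3, -0.33, 0.27, 37) [0.4228, -0.3137, -0.0783] [-0.0002, -0.0001, -0.064]
(0.557, -0.019, 0.27, 37) [1.0717, -0.7933, -0.0774] [-0.0002, -0.0001, -0.064]
(0.557, -0.019, 0.2, 37) [1.0717, -0.793, 0.0626] [-0.0002, -0.0001, -0.064]
```

```bash
python3 -m pendant '[[[0.42,-0.31,-0.08],[0,0,-0.064]],[[0.42,-0.31,-0.08],[0,0,-0.064]],[[0.42,-0.31,-0.08],[0,0,-0.064]],[[0.42,-0.31,-0.08],[0,0,-0.064]],[[0.42,-0.31,-0.08],[0,0,-0.064]],[[0.42,-0.31,-0.08],[0,0,-0.064]]]' -1
python3 - <<'E'
from go import *
units([(.557,-.019,.27,37),(.557,-.019,.20,37)])
E
```

```text
time: 0.85
tool_pos: [0.2994, -0.3324, 0.2713]
tcp_rot: [0.0, 0.948, 0.318, -0.0]
contact_force: [-0.2, -0.2, -0.2]
gripper_width: -0.0001
now [ 0.2994 -0.3324  0.2713] yaw 37.12 F [-0.24 -0.21 -0.24] w -0.00010492453667204579 t 0.85
(0.557, -0.019, 0.27, 37) [0.789, -0.1889, 0.002] [0.0, 0.0001, 0.0003]
(0.557, -0.019, 0.2, 37) [0.7891, -0.189, 0.142] [0.0, 0.0001, 0.0003]
```

```bash
python3 -m pendant '[[[0.79,-0.19,0],[0,0,0]],[[0.79,-0.19,0],[0,0,0]],[[0.79,-0.19,0],[0,0,0]],[[0.79,-0.19,0],[0,0,0]],[[0.79,-0.19,0],[0,0,0]],[[0.79,-0.19,0],[0,0,0]],[[0.79,-0.19,0],[0,0,0]],[[0.79,-0.19,0],[0,0,0]],[[0.79,-0.19,0.1],[0,0,0]]]'
python3 - <<'E'
from go import *
import cv2
from cell import viewer
# arc at r=.140, lid outer face, hinge (.651,-.019,.07), yaw .037
T=[]
for th in (.76,.65,.55,.45,.35,.25,.15,.07,0,-.02):
    r=.138;x=.651-r*np.cos(th)+.008*np.sin(th);z=.07+r*np.sin(th)+.008*np.cos(th);T.append((round(x,4),-.022,round(z,4),37))
units(T)
for n in ("scene","side"):
    p,d=viewer.snapshot(n);cv2.imwrite(f"pics/{n}1.png",p[:,:,::-1])
E
```

```text
time: 1.98
tool_pos: [0.5603, -0.0215, 0.2234]
tcp_rot: [0.002, 0.949, 0.316, 0.003]
contact_force: [1.1, -0.3, -1.7]
gripper_width: -0.0
now [ 0.5603 -0.0215  0.2234] yaw 36.9 F [ 1.09 -0.33 -1.7 ] w -3.8520355685634675e-06 t 1.975
(np.float64(0.5565), -0.022, np.float64(0.1709), 37) [-0.0072, -0.0044, 0.1049] [0.001, -0.0007, -0.0003]
(np.float64(0.546), -0.022, np.float64(0.1599), 37) [-0.0241, -0.0172, 0.1268] [0.001, -0.0007, -0.0003]
(np.float64(0.5375), -0.022, np.float64(0.149), 37) [-0.0378, -0.0275, 0.1485] [0.001, -0.0007, -0.0003]
(np.float64(0.5302), -0.022, np.float64(0.1372), 37) [-0.0495, -0.0364, 0.172] [0.001, -0.0007, -0.0003]
(np.float64(0.5241), -0.022, np.float64(0.1248), 37) [-0.0594, -0.0439, 0.1967] [0.001, -0.0007, -0.0003]
(np.float64(0.5193), -0.022, np.float64(0.1119), 37) [-0.0672, -0.0498, 0.2224] [0.001, -0.0007, -0.0003]
(np.float64(0.5157), -0.022, np.float64(0.0985), 37) [-0.0731, -0.0543, 0.2492] [0.001, -0.0007, -0.0003]
(np.float64(0.5139), -0.022, np.float64(0.0876), 37) [-0.076, -0.0566, 0.2709] [0.001, -0.0007, -0.0003]
(np.float64(0.513), -0.022, np.float64(0.078), 37) [-0.0776, -0.0578, 0.2901] [0.001, -0.0007, -0.0003]
(np.float64(0.5129), -0.022, np.float64(0.0752), 37) [-0.0777, -0.0579, 0.2957] [0.001, -0.0007, -0.0003]
```

View pics/side1.png

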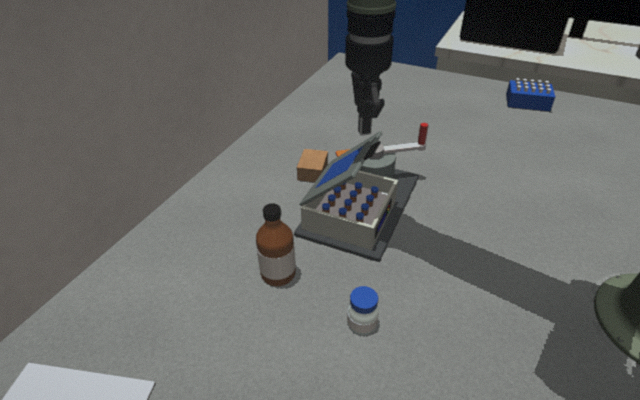

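The closed fingertips at about (365,130) are just above the lid's outer face near its free edge. I'll follow the arc down now.

```bash
python3 -m pendant '[[[0,0,0.05],[0,0,0]],[[-0.007,-0.004,0.1],[0,0,0]],[[-0.015,-0.01,0.115],[0,0,0]],[[-0.024,-0.017,0.13],[0,0,0]],[[-0.038,-0.027,0.15],[0,0,0]],[[-0.049,-0.036,0.172],[0,0,0]],[[-0.059,-0.044,0.197],[0,0,0]],[[-0.067,-0.05,0.222],[0,0,0]]]'
python3 - <<'E'
from go import *
import cv2
from cell import viewer
units([(.514,-.022,.0876,37),(.513,-.022,.078,37),(.513,-.022,.075,37)])
for n in ("scene","side"):
    p,d=viewer.snapshot(n);cv2.imwrite(f"pics/{n}2.png",p[:,:,::-1])
E
```

```text
time: 3.08
tool_pos: [0.5151, -0.019, 0.1094]
tcp_rot: [-0.0, 0.948, 0.317, -0.0]
contact_force: [0.6, -0.6, 0.6]
gripper_width: -0.0001
now [ 0.5151 -0.019   0.1094] yaw 37.02 F [ 0.64 -0.64  0.6 ] w -0.00012327469080259407 t 3.075
(0.514, -0.022, 0.0876, 37) [-0.0053, 0.0035, 0.0437] [-0.0, -0.0, 0.0001]
(0.513, -0.022, 0.078, 37) [-0.0069, 0.0023, 0.0629] [-0.0, -0.0, 0.0001]
(0.513, -0.022, 0.075, 37) [-0.0069, 0.0023, 0.0689] [-0.0, -0.0, 0.0001]
```

View pics/side2.png

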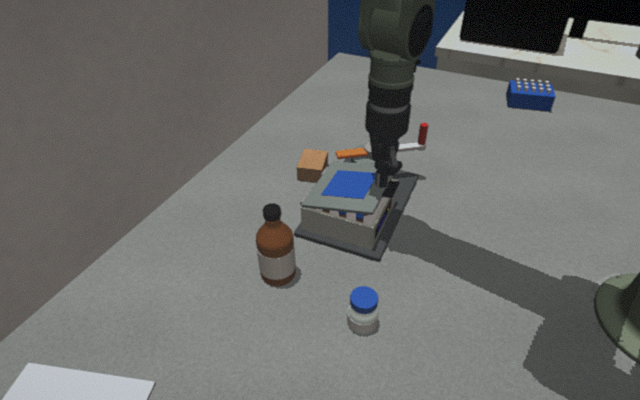

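The lid is nearly down, with a gap still visible at (365,212). I'll press on.

```bash
python3 -m pendant '[[[0,0,0.025],[0,0,0]],[[0,0,0.044],[0,0,0]],[[0,0,0.063],[0,0,0]],[[0,0,0.063],[0,0,0]],[[0,0,0.07],[0,0,0]],[[0,0,0.07],[0,0,0]],[[0,0,0.07],[0,0,0]]]'
python3 - <<'E'
from go import *
import cv2
from cell import viewer
units([])
for n in ("scene","side"):
    p,d=viewer.snapshot(n);cv2.imwrite(f"pics/{n}3.png",p[:,:,::-1]);np.save(f"pics/{n}3.npy",d);np.save(f"pics/{n}3rgb.npy",p)
from h import *
p,d,K,T=load("scene","3");P=pts(mask(p,105,125,box=(240,150,330,240)),d,K,T);c,n,s=plane(P);print("lid",len(P),c,n,s)
p,d,K,T=load("side","3");P=pts(mask(p,105,125,box=(310,150,380,220)),d,K,T);c,n,s=plane(P);print("lid",len(P),c,n,s)
E
```

```text
time: 4.05
tool_pos: [0.5159, -0.0193, 0.0776]
tcp_rot: [0.0, 0.948, 0.317, 0.001]
contact_force: [-7.8, 0.1, 24.7]
gripper_width: -0.0001
now [ 0.5159 -0.0193  0.0776] yaw 37.02 F [-7.82  0.08 24.66] w -8.970143203798696e-05 t 4.05
lid 870 [ 0.57546849 -0.02024884  0.07819262] [-0.00438807  0.00135554  0.99998945] 0.0009056642096245793
lid 1207 [ 0.57636654 -0.0156089   0.07838161] [-0.00159102 -0.0022457   0.99999621] 0.0009452995244703759
```

View pics/side3.png

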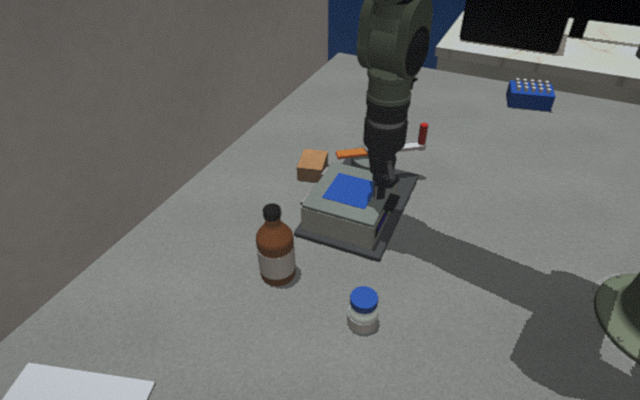

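The lid is shut: its plane is level at z=0.078 in both views, and 25 N is pressing on its stop. I'll move up and over to the post, opening on the way.

Run:
```python
from go import *
units([(.516,-.02,.2,37),(.492,-.228,.2,37)])
```

```text
now [ 0.5159 -0.0193  0.0776] yaw 37.02 F [-7.43  0.77 25.45] w -9.996287804072639e-05 t 4.15
(0.516, -0.02, 0.2, 37) [-0.0005, 0.0016, -0.2448] [0.0002, -0.0001, 0.0]
(0.492, -0.228, 0.2, 37) [-0.2893, 0.3049, -0.2446] [0.0002, -0.0001, 0.0]
```

```bash
python3 -m pendant '[[[0,0,-0.1],[0,0,0]],[[0,0,-0.22],[0,0,0]],[[-0.06,0.06,-0.245],[0,0,0]],[[-0.15,0.16,-0.245],[0,0,0]],[[-0.24,0.25,-0.245],[0,0,0]],[[-0.29,0.305,-0.245],[0,0,0]],[[-0.29,0.305,-0.245],[0,0,0]],[[-0.29,0.305,-0.245],[0,0,0]]]' 0.3
python3 - <<'E'
from go import *
import cv2
from cell import viewer
s=sense()
p,d=viewer.snapshot("wrist");cv2.imwrite("pics/wrist4.png",p[:,:,::-1])
np.savez("pics/w4.npz",p=p,d=d,q=s["tcp_rot"],t=s["tool_pos"])
units([])
for n in ("scene","side"):
    p,d=viewer.snapshot(n);cv2.imwrite(f"pics/{n}4.png",p[:,:,::-1]);np.save(f"pics/{n}4.npy",d);np.save(f"pics/{n}4rgb.npy",p)
from h import *
for nm,b in(("scene",(240,150,330,240)),("side",(310,150,390,220))):
    p,d,K,T=load(nm,"4");m=mask(p,105,125,box=b);P=pts(m,d,K,T);r=cv2.minAreaRect((P[:,:2]*1000).astype(np.float32));print(nm,P.mean(0),r)
E
```

```text
time: 5.15
tool_pos: [0.4914, -0.2278, 0.1973]
tcp_rot: [-0.001, 0.948, 0.317, -0.0]
contact_force: [0.5, -0.4, 0.1]
gripper_width: 0.0559
now [ 0.4915 -0.2273  0.1974] yaw 37.06 F [ 0.01 -0.65 -0.04] w 0.05528595454185374 t 5.2
scene [ 0.57600661 -0.02017652  0.07831586] ((573.0138549804688, -19.382156372070312), (94.85491180419922, 90.9248046875), 2.2304470539093018)
side [ 0.57447411 -0.01633771  0.07811833] ((559.7750244140625, -19.234264373779297), (124.3600845336914, 93.46690368652344), 1.6297129392623901)
```

View pics/wrist4.png

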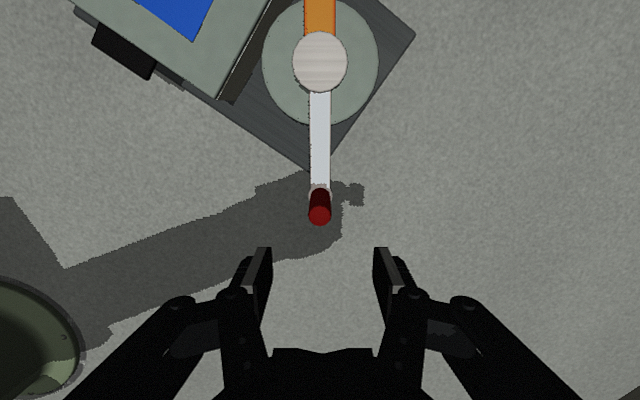

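View pics/side4.png

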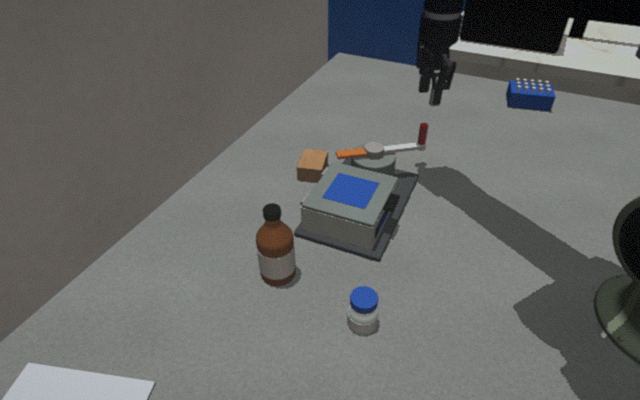

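The wrist view shows the post top at about (320,216) and the hub cap at (320,62), both centred between the jaws. I'll cast rays from these.

Run:
```python
from go import *
from h import *
w=np.load("pics/w4.npz");i=viewer.camera_info("wrist");K=i["K"];H=i["hand_eye"]
A=R.from_quat(np.r_[w["q"][1:],w["q"][0]]).as_matrix();p=w["p"];d=w["d"]
def ray(u,v,z):
    r=A@H[:3,:3]@np.array([(u-K[0,2])/K[0,0],(v-K[1,2])/K[1,1],1]);o=A@H[:3,3]+w["t"];return o+r*(z-o[2])/r[2]
hs=cv2.cvtColor(p,cv2.COLOR_RGB2HSV)
m=(mask(p,0,8,150,30,(290,170,350,240))|mask(p,172,180,150,30,(290,170,350,240)))
top=m&(hs[...,2]>100);print("V",hs[216,320],hs[196,320])
v,u=np.nonzero(top);print("top px",u.mean(),v.mean(),np.ptp(u),np.ptp(v),ray(u.mean(),v.mean(),.142))
T=np.linalg.inv(np.vstack([np.c_[A,w["t"]],[0,0,0,1]])@H)
P=pts(top,d,K,T);print("top depth",np.median(P,0))
cap=(hs[...,1]<30)&(hs[...,2]>140);cap[:,:285]=0;cap[:,355:]=0;cap[100:]=0
v,u=np.nonzero(cap);print("cap",len(u),u.min(),u.max(),v.min(),v.max());P=pts(cap,d,K,T);z=np.median(P[:,2]);print(np.median(P,0),ray((u.min()+u.max())/2,62,z))
```

```text
V [  1 217 106] [  4 243  44]
top px 319.1899641577061 215.42652329749103 19 17 [ 0.49202143 -0.22492688  0.142     ]
top depth [ 0.49196262 -0.22490215  0.14185344]
cap 2737 292 346 26 99
[ 0.5787377  -0.15982127  0.09794249] [ 0.57915523 -0.15895201  0.09794249]
```

Run:
```python
from go import *
units([(.492,-.225,.15,37),(.492,-.225,.1,37)])
```

```text
now [ 0.4917 -0.227   0.1976] yaw 37.11 F [-0.81 -0.11 -0.45] w 0.05563898125824165 t 5.3
(0.492, -0.225, 0.15, 37) [0.0028, -0.0027, 0.0953] [-0.0001, -0.0, 0.0003]
(0.492, -0.225, 0.1, 37) [0.0028, -0.0027, 0.1953] [-0.0001, -0.0, 0.0003]
```

```bash
python3 -m pendant '[[[0.003,-0.003,0.05],[0,0,0]],[[0.003,-0.003,0.095],[0,0,0]],[[0.003,-0.003,0.14],[0,0,0]],[[0.003,-0.003,0.18],[0,0,0]],[[0.003,-0.003,0.195],[0,0,0]],[[0.003,-0.003,0.195],[0,0,0]]]'
python3 -m pendant '[[[0,0,0],[0,0,0]],[[0,0,0],[0,0,0]],[[0,0,0],[0,0,0]],[[0,0,0],[0,0,0]]]' -1
python3 - <<'E'
from go import *
import cv2
from cell import viewer
p,d=viewer.snapshot("wrist");cv2.imwrite("pics/wrist5.png",p[:,:,::-1])
T=[]
h=np.array([.5795,-.159])
for c in (.5,1,1.5,2,2.5,3,3.5,4):
    a=np.radians(217+c*12); T.append((round(h[0]+.11*np.cos(a),4),round(h[1]+.11*np.sin(a),4),.1,37+12*c))
units(T)
E
```

```text
time: 6.05
tool_pos: [0.4919, -0.2254, 0.1002]
tcp_rot: [-0.0, 0.948, 0.318, -0.0]
contact_force: [-0.9, -0.1, -0.2]
gripper_width: 0.0559
time: 6.55
tool_pos: [0.4915, -0.2253, 0.1011]
tcp_rot: [-0.001, 0.948, 0.317, 0.0]
contact_force: [-2.6, 4.4, 6.0]
gripper_width: 0.0168
now [ 0.4915 -0.2253  0.1012] yaw 37.0 F [-2.35  4.02  6.21] w 0.01675664926531846 t 6.6
(np.float64(0.4991), np.float64(-0.234), 0.1, 43.0) [0.0016, 0.0231, 0.0023] [-0.0002, -0.0001, -0.0167]
(np.float64(0.5073), np.float64(-0.242), 0.1, 49) [0.0051, 0.0457, 0.0023] [-0.0002, -0.0002, -0.0333]
(np.float64(0.5164), np.float64(-0.2491), 0.1, 55.0) [0.0111, 0.068, 0.0022] [-0.0002, -0.0002, -0.05]
(np.float64(0.5262), np.float64(-0.2552), 0.1, 61) [0.0194, 0.0895, 0.0022] [-0.0002, -0.0002, -0.0667]
(np.float64(0.5365), np.float64(-0.2603), 0.1, 67.0) [0.0297, 0.1101, 0.0022] [-0.0002, -0.0002, -0.0833]
(np.float64(0.5473), np.float64(-0.2642), 0.1, 73) [0.0422, 0.1293, 0.0022] [-0.0002, -0.0002, -0.1]
(np.float64(0.5585), np.float64(-0.267), 0.1, 79.0) [0.0568, 0.1473, 0.0022] [-0.0001, -0.0002, -0.1167]
(np.float64(0.5699), np.float64(-0.2686), 0.1, 85) [0.073, 0.1636, 0.0022] [-0.0001, -0.0002, -0.1333]
```

View pics/wrist5.png

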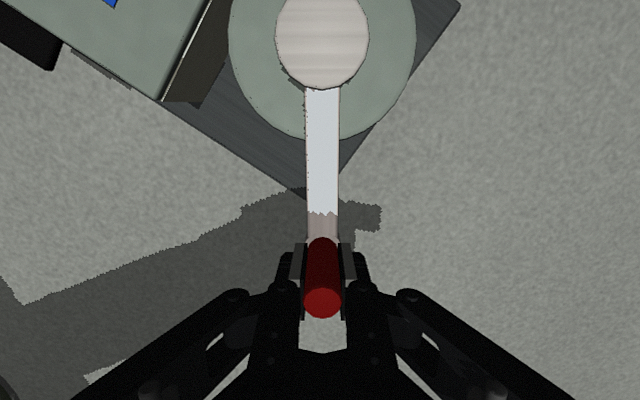

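The post is held squarely between the pads at about (322,270), width 17 mm. I'll bring the lever round two clicks, then check.

```bash
python3 -m pendant '[[[0.0005,0.011,0],[0,0,-0.008]],[[0.0015,0.023,0],[0,0,-0.0167]],[[0.003,0.034,0],[0,0,-0.025]],[[0.005,0.0457,0],[0,0,-0.0333]],[[0.008,0.057,0],[0,0,-0.0417]],[[0.011,0.068,0],[0,0,-0.05]],[[0.015,0.079,0],[0,0,-0.058]],[[0.0194,0.0895,0],[0,0,-0.0667]],[[0.0194,0.0895,0],[0,0,-0.0667]]]'
python3 - <<'E'
from go import *
import cv2
from cell import viewer
p,d=viewer.snapshot("wrist");cv2.imwrite("pics/wrist6.png",p[:,:,::-1])
T=[]
h=np.array([.5795,-.159])
p=np.array(sense()["tool_pos"][:2])-h;print("angle from rest deg",np.degrees(np.arctan2(p[1],p[0]))%360-217,np.hypot(*p))
for c in (2.5,3,3.5,4):
    a=np.radians(217+c*12); T.append((round(h[0]+.11*np.cos(a),4),round(h[1]+.11*np.sin(a),4),.1,37+12*c))
units(T)
E
```

```text
time: 7.72
tool_pos: [0.5261, -0.2553, 0.1011]
tcp_rot: [-0.001, 0.862, 0.508, 0.0]
contact_force: [-3.2, 3.4, 6.4]
gripper_width: 0.017
angle from rest deg 23.939292834387203 0.11007917150835347
now [ 0.526  -0.2552  0.1011] yaw 61.0 F [-3.83  3.17  6.16] w 0.016874778503780254 t 7.775
(np.float64(0.5365), np.float64(-0.2603), 0.1, 67.0) [0.0013, 0.0232, 0.0023] [-0.0002, -0.0002, -0.0167]
(np.float64(0.5473), np.float64(-0.2642), 0.1, 73) [0.0049, 0.0459, 0.0022] [-0.0002, -0.0002, -0.0333]
(np.float64(0.5585), np.float64(-0.267), 0.1, 79.0) [0.0109, 0.0682, 0.0022] [-0.0002, -0.0002, -0.05]
(np.float64(0.5699), np.float64(-0.2686), 0.1, 85) [0.0191, 0.0897, 0.0022] [-0.0002, -0.0002, -0.0667]
```

View pics/wrist6.png

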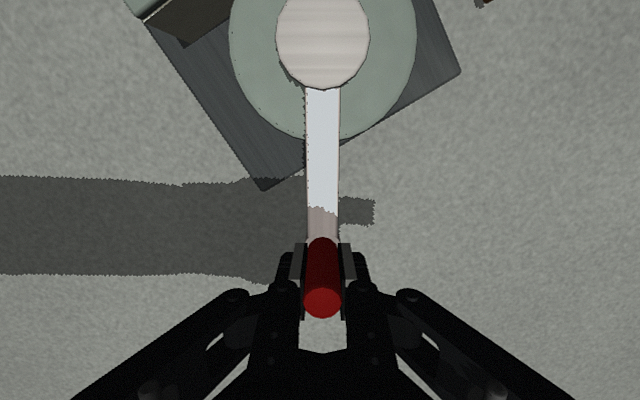

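The lever tracks the tool exactly: 23.9°, which is two clicks, and the arm still points straight along the image. Two more clicks to go.

```bash
python3 -m pendant '[[[0.0005,0.011,0],[0,0,-0.008]],[[0.0013,0.0232,0],[0,0,-0.0167]],[[0.003,0.034,0],[0,0,-0.025]],[[0.005,0.046,0],[0,0,-0.0333]],[[0.008,0.057,0],[0,0,-0.0417]],[[0.011,0.068,0],[0,0,-0.05]],[[0.015,0.079,0],[0,0,-0.058]],[[0.019,0.0897,0],[0,0,-0.0667]],[[0.019,0.0897,0],[0,0,-0.0667]],[[0.019,0.0897,0],[0,0,-0.0667]]]'
python3 -m pendant '[[[0,0,0],[0,0,0]],[[0,0,0],[0,0,0]],[[0,0,0],[0,0,0]],[[0,0,0],[0,0,0]]]'
python3 - <<'E'
from go import *
from h import *
s=sense();h=np.array([.5795,-.159])
p=np.array(s["tool_pos"][:2])-h;print("angle from rest deg",np.degrees(np.arctan2(p[1],p[0]))%360-217,np.hypot(*p))
units([])
i=viewer.camera_info("wrist");K=i["K"];H=i["hand_eye"]
p,d=viewer.snapshot("wrist");cv2.imwrite("pics/wrist7.png",p[:,:,::-1])
q=s["tcp_rot"];A=R.from_quat([q[1],q[2],q[3],q[0]]).as_matrix();T=np.linalg.inv(np.vstack([np.c_[A,s["tool_pos"]],[0,0,0,1]])@H)
hs=cv2.cvtColor(p,cv2.COLOR_RGB2HSV);b=(290,230,355,330)
top=(mask(p,0,8,150,80,b)|mask(p,172,180,150,80,b));v,u=np.nonzero(top)
P=pts(top,d,K,T);P=P[P[:,2]>.137];c=np.median(P,0);print("post top",c,"angle",np.degrees(np.arctan2(c[1]-h[1],c[0]-h[0]))%360-217)
for n,bb in (("scene",(240,150,330,240)),("side",(310,150,390,220))):
    p,d=viewer.snapshot(n);cv2.imwrite(f"pics/{n}7.png",p[:,:,::-1]);i=viewer.camera_info(n)
    P=pts(mask(p,105,125,box=bb),d,np.array(i["K"]),np.array(i["camera_from_world"]));print(n,plane(P))
E
```

```text
time: 9.02
tool_pos: [0.5695, -0.2686, 0.1011]
tcp_rot: [-0.001, 0.737, 0.676, 0.0]
contact_force: [-4.8, 3.0, 6.1]
gripper_width: 0.0164
time: 9.52
tool_pos: [0.5695, -0.2686, 0.1012]
tcp_rot: [-0.001, 0.737, 0.676, 0.0]
contact_force: [-4.5, 3.1, 5.9]
gripper_width: 0.0163
angle from rest deg 47.79970078174824 0.11008373013723062
now [ 0.5695 -0.2686  0.1012] yaw 84.99 F [-4.47  3.11  5.94] w 0.01634858939017547 t 9.525
post top [ 0.56914684 -0.26740851  0.14194419] angle 47.544721526328715
scene (array([ 0.57592646, -0.02015526,  0.07844313]), array([-0.00322357,  0.00275854,  0.999991  ]), np.float64(0.0008786642521909922))
side (array([ 0.57523366, -0.01658097,  0.07845041]), array([-9.41100180e-05, -7.30498504e-04,  9.99999729e-01]), np.float64(0.0009383667491791372))
```

View pics/scene7.png

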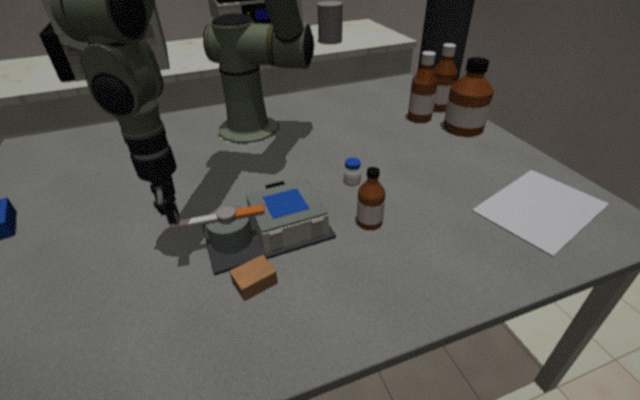

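View pics/wrist7.png

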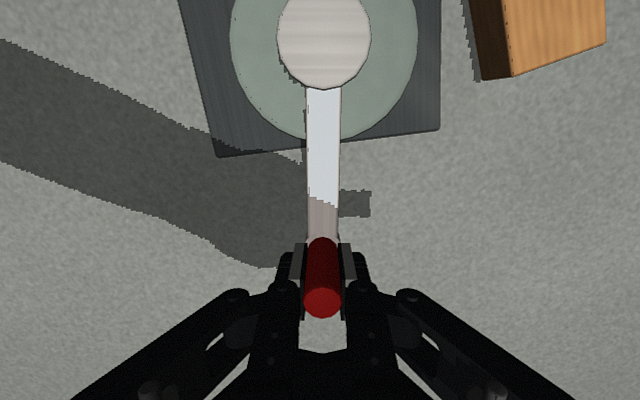

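The post is still between the pads at (322,270). The lever stands 47.5 to 47.8° from rest against a target of 48 ± 4°. The lid is level, and the bottle, jar and carton have not moved. I'm handing in.

```bash
python3 -c "
from cell import ticket;print(ticket.hand_in())"
```

```text
the job is handed in; nothing more can be done
None
```

I swung the lid fully shut with the closed fingertips while the lever was still at rest. I then gripped the red post, turned the lever four clicks, and handed the job in at about 9.7 s with the post still held.

- **Lid:** it is level, with its outer face at z = 0.078 m in both fixed views. That matches fully shut.
- **Lever:** it stands 47.8° from rest by the tool position and 47.5° by the wrist camera. The target was 48°, with about 4° allowed. The rest angle and hub position behind these figures are my own camera measurements, good to roughly 1°.
- **Grip:** the fingers stopped at 16.3 mm on the 18 mm post, a little under its diameter. The pose did not change over the last half-second check. I did not measure the finger force directly; the pad grip is fixed at 60 N.
- **Bystanders:** the amber bottle, jar and carton are where they were in the start picture. I judged this by eye and did not measure it.
- **Unexplained force:** the wrist sensor read about 6 N upward throughout the grip on the post. I did not find the cause, and it did not affect the lever's motion.

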